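Run the locked length stop out to its end stop

ROBOT

A 7-joint arm with a two-finger parallel gripper is mounted at the origin on a cart in front of the work surface, level with it; the furniture and walls round the work are solid. World frame = base frame: x ahead of the robot, y to its left, z up, the work surface at z = 0. Lengths are in m, angles in rad, forces in N, time in s.
With the tool pointing down it reaches from about 0.4 to 0.85 m from the base axis. Payload 10.4 kg.
Tool frame: the origin (TCP) lies midway between the tips of the shut fingers; the grasp point (between the pads) lies 19 mm behind it; z points along the fingers, y is the line along which they close (so a half turn about z gives the same grasp; the last joint's range is limited). The gripper opens to 87 mm and grips with 3 to 60 N. Pads are 19 mm wide; open, the fingers measure 117 mm over their backs; the gripper's body (75 mm by 190 mm) begins 51 mm behind the grasp point.
Start: joints at [1.283, 0.332, -0.065, 1.46, 0.022, 1.35, -0.088], TCP at [0.164, -0.603, 0.223] pointing down, gripper open.
Joint ranges: [-2.6, 2.6], [-0.5, 2.12], [-1.47, 1.34], [0.16, 2.42], [-1.27, 4.41], [0.06, 2.06], [-2.6, 2.6]. Speed limits (rad/s): [2.22, 2.22, 2.79, 2.79, 3.14, 3.14, 3.14].

INTERFACE

Orientations are given as a unit quaternion [x, y, z, w].
In Python, from bench import r gives the robot as it stands.
- The arm moves only by the tool apply_moves, never from a script. Its argument "steps" is a list of rows, each a list of 7 numbers: the turn, a rotation vector about the tool's x, y, z in rad, then the shift along the tool's x, y, z in mm, then the opening, from -1 (shut) to 1 (fully open). In form: [[ax, ay, az, x, y, z, claw], ...]. A call has 1 to 20 rows; each row is the pose to reach, as a shift and turn from the pose commanded when the call began, along the tool's axes at that moment; what a row does not reach only later rows make up. A row lasts 1/12 s, in which the tool goes at most 41.7 mm and 7.16 degrees, less where a joint would pass 70% of its speed; a pose out of reach is approached as far as the arm can. A call with a gripper value outside its range is refused whole. The fingers move at their own pace and stop on an object; "force" is the grip in N (left out, the last holds). Time passes only in rows, so rows that repeat a pose let the fingers close. It gives the time, the measured TCP pose, the force, the opening and the grip force at its end, in the units of the state.
- r.read_state(): the state, without advancing time (a new reading comes with each control period).
- r.camera(name): name is "scene" or "top" or "wrist"; returns a dict with "pixels" (400x640x3 uint8, red, green, blue), "z_map" (400x640 float32, m along the optical axis (not along the pixel's ray), 0 where there is no reading), "fovy" (degrees; the focal length in pixels is half the picture's height over the tangent of half this angle, whatever the lens; pixels are square), "cx", "cy" (the principal point, pixels), "k1" (the pictures are not rectified: a ray, as slopes to the right and down, at radius r is drawn at 1 + k1 r^2 times it, then the intrinsics apply), "position" and "orientation" of the camera in the world. Camera axes: x right, y down, z forward; pixel columns grow to the right and rows downward; lengths in m; the calibration is good to about 2 mm. A picture is of the moment at which its call begins.
- r.close_job(): hands the job in; it is judged then, once.
The state is a dict: "time": time; "joint_positions": joint angles; "joint_vel": joint speeds; "joint_torque": joint torques, N m; "ee_pos": TCP position; "eef_rot": TCP orientation; "ft_force": force on the tool from outside, world axes, zero at the start; "torque": the same for the moment, N m; "width": finger opening in m; "grip_force": force on a finger pad.
Only numpy, scipy, OpenCV 4.12 (cv2) and the standard library are available. Lean on these libraries where they do the work, as an engineer would, in place of code of your own. Each camera call takes 0.05 s, during which the arm holds its last target. There are 200 camera calls.

TASK

With a fingertip, press down the round lock button on top of the length stop's carriage and, keeping it pressed all the way, push the carriage along its rail until it rests against the tall end stop. Then let the button come up so that the carriage is locked there. Do not grip or lift anything, and leave the tools lying around where they are.

Things in the scene. Friction and masses are not known exactly. Their poses are not given: they have to be found in the camera images.
- length_stop: the length stop, fixed to the table: an aluminium base 262 mm long, 56 mm wide and 6 mm high with a slotted rail on it. Origin: centre of its underside, on the table top. Its x axis runs along the rail towards the end stop (a dark steel block 56 mm wide, 49 mm high, with a rubber bumper, at x = +106 to +131 mm); the other end, towards the robot, has only a low black cap 24 mm high. y lies to the left, z up. The carriage's centre is at x = -76 mm + the value of joint carriage
- carriage (a joint): travel of the steel carriage (84 mm long, 50 mm wide, deck 40 mm above the table) along the rail's x axis, in m: 0 at the cap end, 0.140 against the end stop. The carriage starts somewhere between 0 and about 0.06, locked by a pin in a rack of rungs 10 mm apart: with the button up it has at most 5 mm of play. With the button down it runs with about 2 N of friction plus 5 N per m/s
- lock_button (a joint): how far the lock button is pressed down, in m: 0 up (locked), 0.007 fully down. A spring brings it up again; it takes about 4 N to start it and 7 N to press it fully. The lock is free from 4 mm on: press it 5 mm or more
- button_top (a point): centre of the top face of the lock button: black, round, 30 mm across, standing 11 mm proud of the deck, 51 mm above the table when up; it travels with the carriage and goes down when pressed. Its axes are those of the length stop
- tab_top (a point): middle of the top edge of the push tab, an upright steel plate (10 mm thick along the rail, 44 mm wide, rising from the deck at 40 mm to 73 mm above the table) at the carriage's end nearest the end stop. Its face towards the button is 22 mm from the button's centre line, so a fingertip standing on the button drives the carriage by friction on the button or, if it slips forward, against the tab
- wrench: bystander, loose, leave alone: combination wrench, about 210 x 37 x 8 mm, lying flat. Origin: centre of its underside
- punch: bystander, loose, leave alone: steel pin punch, 150 mm long, 11 mm thick, lying along the right side of the length stop, about 44 mm from the rail's centre line. Origin: centre of its underside
- filter_cap: bystander, loose, leave alone: round black cap, 74 mm across, 22 mm high. Origin: centre of its underside
- pliers: bystander, loose, leave alone: pliers with blue handles, 168 mm long, 14 mm high. Origin: centre of its underside
- screwdriver: bystander, loose, leave alone: screwdriver with an orange handle, 240 mm long, 29 mm thick. Origin: centre of its underside
- file: bystander, loose, leave alone: file with a wooden handle, 257 mm long, 25 mm thick. Origin: centre of its underside

How it is judged:
By the outcome, as a careful person would: the job done as asked, in the order asked, and still so for the second after the job is handed in, with the robot touching nothing.
It also fails if it takes over 35 s, if anything falls off the work surface, if the arm or the gripper's body presses on something with over 40 N, if the wrist force passes 120 N, or if a joint passes its speed limit or range.

## Working session

There is one attempt and no reset: what is moved stays moved. The work goes in short steps, Python scripts to look and compute and a tool call to move; the robot and the scene stay as the last step left them, time stands still between calls to the robot, and variables do not carry over. Pictures are saved under pics/ and viewed, at most 10 in all, crops included, and the job is handed in when it is done.

Besides the shell and the picture viewer there is one more tool, called after ">>>" as a command line: name --pt "numbers of a row" for each row, then --argument value for the rest. apply_moves: Moves the arm, as the interface text tells. Its arguments: {"type":"object","properties":{"steps":{"type":"array","items":{"type":"array","items":{"type":"number"}}},"force":{"type":"number"}},"required":["steps"]}

```bash
mkdir -p pics
cat > h.py <<'E'
import numpy as np, cv2
from scipy.spatial.transform import Rotation as R
from bench import r
def cam(n):
    c=r.camera(n); c['f']=200/np.tan(np.radians(c['fovy'])/2); return c
def K(c): return np.array([[c['f'],0,c['cx']],[0,c['f'],c['cy']],[0,0,1.]])
def rays(c,uv):
    p=cv2.undistortPoints(np.float64(uv).reshape(-1,1,2),K(c),np.array([c['k1'],0,0,0.])).reshape(-1,2)
    return np.c_[p,np.ones(len(p))]
def onplane(c,uv,z):
    d=R.from_quat(c['orientation']).apply(rays(c,uv)); o=np.array(c['position'])
    return o+d*((z-o[2])/d[:,2])[:,None]
def depthpts(c,uv):
    uv=np.array(uv); z=c['z_map'][uv[:,1].astype(int),uv[:,0].astype(int)]
    return np.array(c['position'])+R.from_quat(c['orientation']).apply(rays(c,uv)*z[:,None])
def save(c,n): cv2.imwrite('pics/'+n,c['pixels'][:,:,::-1])
E
python3 - <<'E'
from h import *
for n in ('top','scene'):
    c=cam(n); save(c,n+'1.png'); print(n,c['position'],c['orientation'],c['fovy'],c['k1'])
    np.save(n+'.npy',c,allow_pickle=True)
s=r.read_state(); print(s)
E
```

```text
top [0.46097581 0.1655049  0.92682206] [-0.70500943  0.70661203 -0.0490568   0.03541999] 52.80737664776485 -0.041719431041479293
scene [ 0.13354619 -0.23830822  0.68017907] [ 0.84393392 -0.3873546   0.1479622  -0.3403515 ] 54.47751759002072 -0.06081028517245931
{'time': 0.1, 'joint_positions': array([ 1.28340212,  0.33279423, -0.06472113,  1.46083206,  0.02161799,
        1.34987362, -0.08848111]), 'joint_vel': array([-0.00057038, -0.0012129 , -0.00030546, -0.00278214, -0.00041671,
       -0.0011061 , -0.00124545]), 'joint_torque': array([ 2.32275044e-03, -6.24546361e+01,  2.53239454e-02, -3.90719998e+01,
       -6.14314014e-02,  3.66060832e-02,  5.27905843e-05]), 'ee_pos': array([ 0.16348813, -0.60290055,  0.22185464]), 'eef_rot': array([ 9.91244057e-01,  1.32041102e-01, -1.11366520e-04, -5.95173901e-04]), 'ft_force': array([-0.44150756,  0.20948081,  0.02531   ]), 'torque': array([-0.04068272,  0.02688696, -0.02567666]), 'grip_force': 0.0, 'width': 0.08702594652552137}
```

View pics/top1.png

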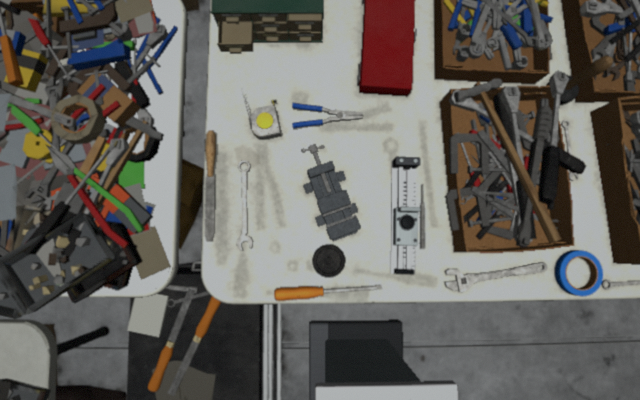

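View pics/scene1.png

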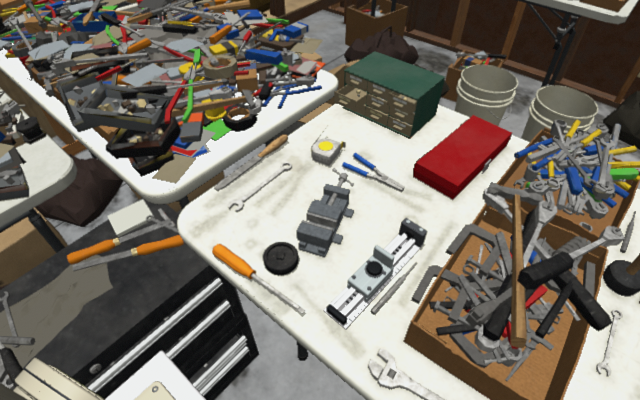

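The top view shows the length stop with its end stop at (407,161), cap at (402,270) and button at (408,223). In the scene view the button is at about (376,268), with the end stop at (412,232) and the cap at (338,315).

```bash
cat > m.py <<'E'
from h import *
C={n:np.load(n+'.npy',allow_pickle=True).item() for n in('top','scene')}
def blobs(c,x0,y0,x1,y1,t=60):
    m=(c['pixels'][y0:y1,x0:x1].max(2)<t).astype(np.uint8)
    n,l,s,ce=cv2.connectedComponentsWithStats(m)
    return [(ce[i]+[x0,y0],s[i]) for i in range(1,n) if s[i][4]>15]
for n,b in(('top',(388,150,424,280)),('scene',(320,215,430,330))):
    for ce,s in blobs(C[n],*b):
        p=onplane(C[n],[ce],.051)[0]; d=depthpts(C[n],[ce])[0]
        print(n,ce.round(1),s,'z51',p.round(4),'depth',d.round(4))
a=cv2.resize(C['top']['pixels'][145:285,360:460],None,fx=4,fy=4)
b=cv2.resize(C['scene']['pixels'][210:335,320:430],None,fx=3.6,fy=4)
h=max(a.shape[0],b.shape[0]); f=lambda x:cv2.copyMakeBorder(x,0,h-x.shape[0],0,0,0)
cv2.imwrite('pics/crop1.png',np.hstack([f(a),f(b)])[:,:,::-1])
E
python3 m.py
```

```text
top [403.5 164.5] [  5   8  25  11 106] z51 [ 0.6397 -0.0388  0.051 ] depth [ 0.6408 -0.04    0.0456]
top [394.  222.5] [ 6 65  1 16 16] z51 [ 0.5106 -0.0142  0.051 ] depth [ 0.5122 -0.0199  0.0235]
top [406.6 221.9] [ 12  66  14  13 149] z51 [ 0.5119 -0.042   0.051 ] depth [ 0.5119 -0.042   0.0511]
top [403.8 271.3] [  7 119  19   5  70] z51 [ 0.4053 -0.0331  0.051 ] depth [ 0.4039 -0.038   0.0292]
scene [338.5 220. ] [16  0  6 12 26] z51 [0.5582 0.079  0.051 ] depth [0.5609 0.081  0.047 ]
scene [412.  234.6] [ 79   8  26  24 233] z51 [ 0.6248 -0.06    0.051 ] depth [ 0.6337 -0.0568  0.0395]
scene [326.  242.3] [ 0 17 14 18 95] z51 [0.4963 0.0616 0.051 ] depth [0.4961 0.0615 0.0513]
scene [373.8 268.4] [ 46  47  16  14 177] z51 [ 0.5077 -0.0473  0.051 ] depth [ 0.5077 -0.0473  0.0511]
scene [336.3 314.3] [  7  90  19  20 163] z51 [ 0.3883 -0.0523  0.051 ] depth [ 0.4001 -0.0438  0.022 ]
```

View pics/crop1.png

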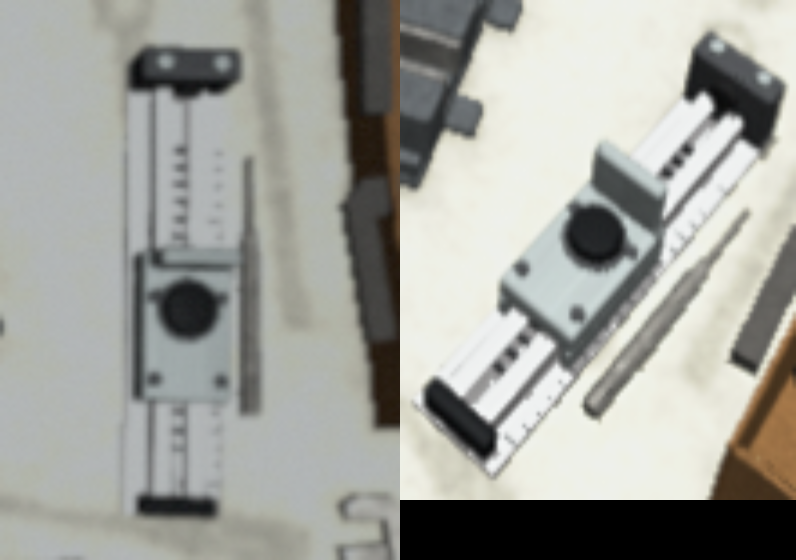

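Run:
```python
from h import *
c=np.load('top.npy',allow_pickle=True).item()
v,u=np.mgrid[0:400:2,0:640:2]; P=depthpts(c,np.c_[u.ravel(),v.ravel()]); 
for x0 in np.arange(.1,.8,.1):
    print(x0.round(2),[ (lambda q: round(float(q.max()),2) if len(q) else None)(P[(abs(P[:,0]-x0-.05)<.05)&(abs(P[:,1]-y0-.05)<.05),2]) for y0 in np.arange(-.6,.2,.1)])
s=r.read_state(); Rt=R.from_quat(s['eef_rot'])
for t in ([.30,-.35,.25],[.5,-.043,.2]): print((Rt.inv().apply(np.array(t)-s['ee_pos'])*1000).round(1))
# rail direction: base white edges by top end-stop rectangle and cap, at their heights
print(onplane(c,[[391.75,167.5],[390.75,272.5]],.006), onplane(c,[[403,270]],.024), onplane(c,[[407,159]],.049))
```

```text
0.1 [-0.73, -0.73, -0.73, -0.73, 0.0, 0.0, 0.0, 0.0]
0.2 [-0.73, -0.73, -0.73, -0.73, -0.73, -0.73, -0.73, -0.72]
0.3 [0.01, 0.03, 0.03, 0.02, 0.02, 0.03, 0.02, 0.03]
0.4 [0.1, 0.03, 0.18, 0.18, 0.08, 0.05, 0.06, 0.93]
0.5 [0.1, 0.08, 0.14, 0.21, 0.14, 0.08, 0.06, 0.06]
0.6 [0.1, 0.12, 0.19, 0.2, 0.09, 0.05, 0.01, 0.06]
0.7 [0.1, 0.04, 0.16, 0.15, 0.15, 0.01, 0.01, 0.02]
[ 198.  -208.4  -27.9]
[ 471.3 -452.3   22.4]
[[ 0.64159883 -0.02147556  0.006     ]
 [ 0.39988875 -0.01337375  0.006     ]] [[ 0.40636918 -0.03743154  0.024     ]] [[ 0.65253846 -0.04756915  0.049     ]]
```

Run:
```python
from h import *
c=np.load('top.npy',allow_pickle=True).item()
v,u=np.mgrid[0:400,0:640]; P=depthpts(c,np.c_[u.ravel(),v.ravel()])
for h in(.07,.09,.11,.13):
  print(h,[round(float(P[(P[:,2]>h)&(P[:,2]<.4)&(abs(P[:,0]-x)<.02)&(abs(P[:,1]+.3)<.2),1].max(initial=-.5)),3) for x in np.arange(.38,.78,.04)])
```

```text
0.07 [-0.5, -0.5, -0.155, -0.14, -0.128, -0.127, -0.133, -0.133, -0.134, -0.134]
0.09 [-0.5, -0.5, -0.229, -0.228, -0.183, -0.185, -0.231, -0.209, -0.193, -0.134]
0.11 [-0.5, -0.5, -0.229, -0.228, -0.183, -0.185, -0.231, -0.217, -0.202, -0.134]
0.13 [-0.5, -0.5, -0.229, -0.228, -0.183, -0.185, -0.231, -0.217, -0.202, -0.136]
```

>>> apply_moves --pt "0 0 0 0 0 -30 -1" --pt "0 0 0.1 30 -30 -65 -1" --pt "0 0 0.2 55 -55 -80 -1" --pt "0 0 0.26 80 -80 -80 -1" --pt "0 0 0.3 105 -105 -80 -1" --pt "0 0 0.3 135 -130 -80 -1" --pt "0 0 0.3 160 -155 -80 -1" --pt "0 0 0.3 190 -180 -80 -1" --pt "0 0 0.3 215 -205 -80 -1" --pt "0 0 0.3 240 -230 -80 -1" --pt "0 0 0.3 270 -255 -80 -1" --pt "0 0 0.3 295 -280 -80 -1" --pt "0 0 0.3 320 -305 -80 -1" --pt "0 0 0.3 350 -335 -80 -1" --pt "0 0 0.3 375 -360 -80 -1" --pt "0 0 0.3 405 -390 -80 -1" --pt "0 0 0.3 430 -415 -80 -1" --pt "0 0 0.3 455 -440 -70 -1" --pt "0 0 0.3 471 -452 -60 -1" --pt "0 0 0.3 471 -452 -60 -1"

```text
time: 1.77
ee_pos: [0.5005, -0.0389, 0.2805]
eef_rot: [1.0, -0.014, -0.001, -0.001]
ft_force: [-0.1, 0.4, 0.6]
width: 0.0008
grip_force: 0.0
```

Run:
```python
from h import *
c=cam('wrist'); save(c,'w1.png'); np.save('wrist.npy',c,allow_pickle=True); print(c['position'],c['orientation'],r.read_state()['ee_pos'])
```

```text
[ 0.57342924 -0.04057012  0.44271725] [-0.69037979  0.71043052  0.09823375 -0.09494395] [ 0.49983886 -0.0415005   0.28124807]
```

View pics/w1.png

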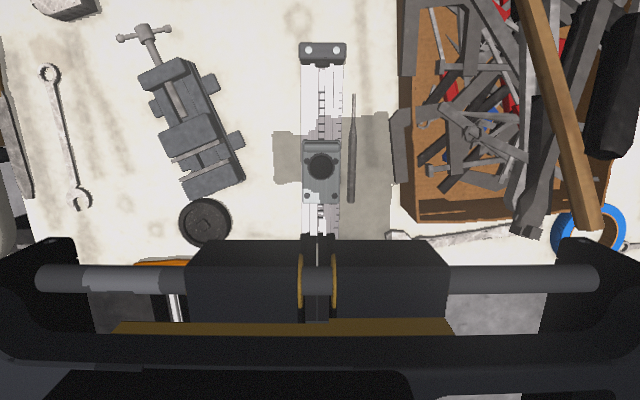

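The wrist view shows the button at (321,166), the end stop bolts at (307,50) and (336,50), and the closed fingertips at about (317,240).

Run:
```python
from h import *
W=np.load('wrist.npy',allow_pickle=True).item(); T=np.load('top.npy',allow_pickle=True).item()
def blob(c,x0,y0,x1,y1,t=55):
    m=(c['pixels'][y0:y1,x0:x1].max(2)<t).astype(np.uint8)
    n,l,s,ce=cv2.connectedComponentsWithStats(m); i=1+s[1:,4].argmax(); print(s[i]); return ce[i]+[x0,y0]
b=blob(W,306,152,338,182); print('btn w',b,onplane(W,[b],.051),depthpts(W,[b]))
# two-view intersection with top view
t=np.array([406.6,221.9])
A=[];B=[]
for c,p in((W,b),(T,t)):
    d=R.from_quat(c['orientation']).apply(rays(c,[p]))[0]; d/=np.linalg.norm(d); M=np.eye(3)-np.outer(d,d); A.append(M);B.append(M@np.array(c['position']))
print('tri',np.linalg.solve(sum(A),sum(B)))
# end block bolts, tab top edge, top face
print('bolts',onplane(W,[[307,50],[336.5,50]],.049),depthpts(W,[[307,50],[336,50]]))
# rail edges: find white/dark columns in rows, by depth height >4mm
v,u=np.mgrid[40:235,290:350]; P=depthpts(W,np.c_[u.ravel(),v.ravel()])
for lo,hi,n in((.038,.043,'deck'),(.046,.053,'block/btn'),(.066,.078,'tab')):
    q=P[(P[:,2]>lo)&(P[:,2]<hi)]; 
    if n[0]=='b': q=q[q[:,0]>.6]
    print(n,len(q),np.percentile(q,[2,50,98],axis=0).round(4).tolist() if len(q) else '')
q=P[(P[:,2]>.003)&(P[:,2]<.035)]
L=[((q[abs(q[:,0]-x)<.004,1].max()+q[abs(q[:,0]-x)<.004,1].min())/2).round(4) for x in(.58,.6,.62,.54,.56,.45,.46)]
print(L)
```

```text
Traceback (most recent call last):
ValueError: attempt to get argmax of an empty sequence
```

Run:
```python
from h import *
W=np.load('wrist.npy',allow_pickle=True).item(); T=np.load('top.npy',allow_pickle=True).item()
def blob(c,x0,y0,x1,y1,t=80):
    m=(c['pixels'][y0:y1,x0:x1].max(2)<t).astype(np.uint8)
    n,l,s,ce=cv2.connectedComponentsWithStats(m); i=1+s[1:,4].argmax(); print(s[i]); return ce[i]+[x0,y0]
print(W['pixels'][166,300:344].max(1))
v,u=np.mgrid[40:235,290:350]; uv=np.c_[u.ravel(),v.ravel()]; P=depthpts(W,uv)
for lo,hi,n in((.038,.043,'deck'),(.0465,.054,'btn'),(.0465,.054,'block'),(.066,.078,'tab')):
    k=(P[:,2]>lo)&(P[:,2]<hi)
    if n=='btn': k&=(P[:,0]<.56)
    if n=='block': k&=P[:,0]>.6
    q=P[k]; print(n,len(q),uv[k].mean(0) if len(q) else '',np.percentile(q,[2,50,98],axis=0).round(4).tolist() if len(q) else '')
b=blob(W,306,152,338,182); print('btn w',b,onplane(W,[b],.051))
t=np.array([406.6,221.9]);A=[];B=[]
for c,p in((W,b),(T,t)):
    d=R.from_quat(c['orientation']).apply(rays(c,[p]))[0]; d/=np.linalg.norm(d); M=np.eye(3)-np.outer(d,d); A.append(M);B.append(M@np.array(c['position']))
print('tri',np.linalg.solve(sum(A),sum(B)))
print('bolts',onplane(W,[[307,50],[336.5,50]],.049))
```

```text
[163 175 119 122 138 140 143 109  85  77  63  64  66  64  64  65  69  69
  66  63  64  65  64  64  64  64  59  63  62  64  63  60  62  75  84 137
 140 139 132 124 116 160 160 163]
deck 1630 [320.29877301 171.96503067] [[0.4612, -0.0675, 0.0384], [0.4906, -0.0432, 0.0404], [0.6376, -0.0191, 0.0427]]
btn 444 [320.8963964  165.83108108] [[0.4978, -0.0579, 0.0482], [0.5111, -0.0439, 0.0512], [0.542, -0.0302, 0.0529]]
block 777 [321.74646075  50.70656371] [[0.6384, -0.0753, 0.0468], [0.6466, -0.0485, 0.0491], [0.6555, -0.0218, 0.0527]]
tab 324 [320.97530864 147.05555556] [[0.5328, -0.0645, 0.0669], [0.5378, -0.0444, 0.0728], [0.5426, -0.0243, 0.0744]]
[  0   2  32  25 513]
btn w [321.45808967 166.2748538 ] [[ 0.51165333 -0.04459459  0.051     ]]
tri [ 0.51149778 -0.04399521  0.04554083]
bolts [[ 0.64811085 -0.0312171   0.049     ]
 [ 0.64714439 -0.06550084  0.049     ]]
```

>>> apply_moves --pt "0 0 0 5 1 30 -1" --pt "0 0 0 11 2 65 -1" --pt "0 0 0 11 2 100 -1" --pt "0 0 0 11 2 135 -1" --pt "0 0 0 11 2 165 -1" --pt "0 0 0 11 2 190 -1" --pt "0 0 0 11 2 205 -1" --pt "0 0 0 11 2 215 -1" --pt "0 0 0 11 2 215 -1" --pt "0 0 0 11 2 215 -1" --pt "0 0 0 11 2 215 -1" --pt "0 0 0 11 2 215 -1"

```text
time: 2.82
ee_pos: [0.5117, -0.0464, 0.0688]
eef_rot: [1.0, -0.018, 0.001, 0.0]
ft_force: [0.2, 0.5, 0.2]
width: 0.0006
grip_force: 0.0
```

>>> apply_moves --pt "0 0 0 0 -2 5 -1" --pt "0 0 0 0 -2 10 -1" --pt "0 0 0 0 -2 14 -1" --pt "0 0 0 0 -2 17 -1" --pt "0 0 0 0 -2 20 -1" --pt "0 0 0 0 -2 22 -1" --pt "0 0 0 0 -2 24 -1" --pt "0 0 0 0 -2 24 -1" --pt "0 0 0 0 -2 24 -1"

```text
time: 3.57
ee_pos: [0.5121, -0.0441, 0.0444]
eef_rot: [1.0, -0.018, 0.001, 0.0]
ft_force: [0.0, -0.2, 9.0]
width: 0.0005
grip_force: 4.4
```

>>> apply_moves --pt "0 0 0 0 0 0.5 -1" --pt "0 0 0 0 0 1 -1" --pt "0 0 0 0 0 1 -1" --pt "0 0 0 0 0 1 -1"

```text
time: 3.9
ee_pos: [0.5129, -0.0442, 0.0443]
eef_rot: [1.0, -0.018, 0.002, 0.0]
ft_force: [-2.1, 0.3, 17.2]
width: 0.0002
grip_force: 8.5
```

>>> apply_moves --pt "0 0 0 1 0 0 -1" --pt "0 0 0 3 0 0 -1" --pt "0 0 0 5 0 0 -1" --pt "0 0 0 8 0 0 -1" --pt "0 0 0 11 0 0 -1" --pt "0 0 0 14 0 0 -1" --pt "0 0 0 17 0 0 -1" --pt "0 0 0 20 0 0 -1" --pt "0 0 0 20 0 0 -1"

```text
time: 4.65
ee_pos: [0.5333, -0.0448, 0.0443]
eef_rot: [1.0, -0.018, 0.002, 0.0]
ft_force: [0.3, 0.3, 16.8]
width: 0.0004
grip_force: 8.1
```

>>> apply_moves --pt "0 0 0 2 0 0 -1" --pt "0 0 0 5 0 0 -1" --pt "0 0 0 9 0 0 -1" --pt "0 0 0 13 0 0 -1" --pt "0 0 0 17 0 0 -1" --pt "0 0 0 21 0 0 -1" --pt "0 0 0 25 0 0 -1" --pt "0 0 0 29 0 0 -1" --pt "0 0 0 33 0 0 -1" --pt "0 0 0 37 0 0 -1" --pt "0 0 0 41 0 0 -1" --pt "0 0 0 45 0 0 -1" --pt "0 0 0 45 0 0 -1"

```text
time: 5.73
ee_pos: [0.5783, -0.0465, 0.0444]
eef_rot: [1.0, -0.018, 0.002, 0.0]
ft_force: [0.7, -0.7, 15.0]
width: 0.0003
grip_force: 7.5
```

>>> apply_moves --pt "0 0 0 2 0 0.1 -1" --pt "0 0 0 5 0 0.2 -1" --pt "0 0 0 8 0 0.2 -1" --pt "0 0 0 11 0 0.2 -1" --pt "0 0 0 14 0 0.2 -1" --pt "0 0 0 17 0 0.2 -1" --pt "0 0 0 19 0 0.2 -1" --pt "0 0 0 20 0 0.2 -1" --pt "0 0 0 21 0 0.2 -1" --pt "0 0 0 22 0 0.2 -1" --pt "0 0 0 22 0 0.2 -1"

```text
time: 6.65
ee_pos: [0.5995, -0.0473, 0.0444]
eef_rot: [1.0, -0.018, 0.002, 0.0]
ft_force: [-2.7, -0.4, 17.4]
width: 0.0003
grip_force: 8.6
```

>>> apply_moves --pt "0 0 0 0.5 0 0 -1" --pt "0 0 0 1 0 0 -1" --pt "0 0 0 1.5 0 0 -1" --pt "0 0 0 2 0 0 -1" --pt "0 0 0 2.5 0 0 -1" --pt "0 0 0 3 0 0 -1" --pt "0 0 0 3 0 0 -1"

```text
time: 7.23
ee_pos: [0.6002, -0.0473, 0.0443]
eef_rot: [1.0, -0.018, -0.001, 0.001]
ft_force: [-14.8, -0.6, 27.8]
width: 0.0004
grip_force: 13.5
```

Run:
```python
from h import *
c=cam('scene'); np.save('scene2.npy',c,allow_pickle=True)
cv2.imwrite('pics/s2.png',cv2.resize(c['pixels'][190:330,320:460],None,fx=4,fy=4)[:,:,::-1])
print(r.read_state()['ft_force'],r.read_state()['ee_pos'])
```

```text
[-14.43999037  -1.4551052   27.94767158] [ 0.60025164 -0.04725546  0.04424869]
```

View pics/s2.png

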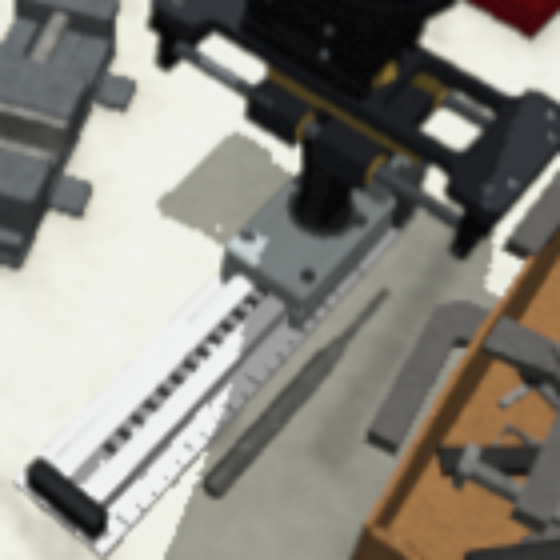

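The carriage is against the end stop: x has stalled at 0.600 with 15 N of pushback, and the button is still fully down. I'll release straight up.

>>> apply_moves --pt "0 0 0 0 0 -1 -1" --pt "0 0 0 0 0 -2 -1" --pt "0 0 0 0 0 -4 -1" --pt "0 0 0 0 0 -6 -1" --pt "0 0 0 0 0 -8 -1" --pt "0 0 0 0 0 -11 -1" --pt "0 0 0 0 0 -15 -1" --pt "0 0 0 0 0 -25 -1" --pt "0 0 0 0 0 -45 -1" --pt "0 0 0 0 0 -75 -1" --pt "0 0 0 0 0 -110 -1" --pt "0 0 0 -25 0 -145 -1" --pt "0 0 0 -60 0 -180 -1" --pt "0 0 0 -90 0 -210 -1" --pt "0 0 0 -100 0 -235 -1" --pt "0 0 0 -100 0 -235 -1" --pt "0 0 0 -100 0 -235 -1"

```text
time: 8.7
ee_pos: [0.5013, -0.0438, 0.2801]
eef_rot: [1.0, -0.018, 0.002, 0.001]
ft_force: [0.4, -0.1, -1.8]
width: 0.0007
grip_force: 0.0
```

Run:
```python
from h import *
W=cam('wrist'); save(W,'w2.png')
v,u=np.mgrid[20:235,290:350]; uv=np.c_[u.ravel(),v.ravel()]; P=depthpts(W,uv)
for lo,hi,a,b,n in((.0465,.054,.57,.618,'btn'),(.0465,.054,.636,.67,'block'),(.066,.078,.55,.66,'tab'),(.038,.043,.5,.6,'deck')):
    k=(P[:,2]>lo)&(P[:,2]<hi)&(P[:,0]>a)&(P[:,0]<b); q=P[k]
    print(n,len(q),np.percentile(q,[2,50,98],axis=0).round(4).tolist() if len(q) else '')
```

```text
btn 489 [[0.586, -0.06, 0.0481], [0.5988, -0.0467, 0.0509], [0.6113, -0.0335, 0.0525]]
block 776 [[0.6384, -0.0752, 0.0467], [0.6468, -0.0485, 0.049], [0.656, -0.0219, 0.0526]]
tab 394 [[0.6203, -0.0679, 0.0664], [0.6254, -0.0478, 0.0726], [0.6308, -0.0274, 0.0746]]
deck 1386 [[0.5491, -0.0697, 0.0384], [0.571, -0.046, 0.0402], [0.5977, -0.0222, 0.0424]]
```

View pics/w2.png

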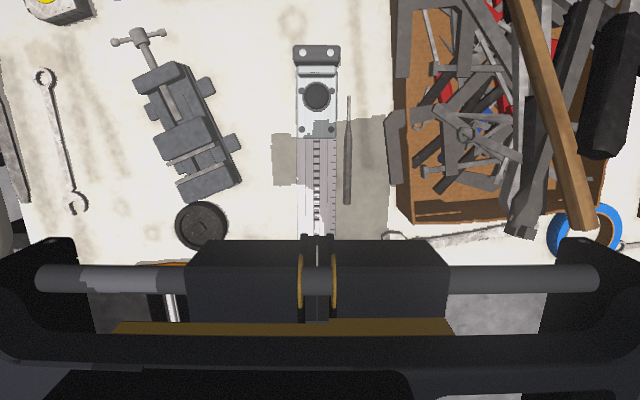

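The wrist view shows the carriage at the end stop with its button at (317,96). The button is back up at 51 mm and the punch hasn't moved. The carriage travelled 87.6 mm by the tab and the finger 87.3 mm, so it did not rebound.

```bash
python3 -c "
from bench import r
print(r.close_job())"
```

```text
the job is handed in; nothing more can be done
None
```

The carriage was pushed to the end stop with the button held fully down and is now locked there with the button up; the arm is clear of everything, and I've handed the job in at about 9 s.

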